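Open the finished waffle maker and hold its lid up

ROBOT

A 6-joint arm with a two-finger parallel gripper is mounted at the origin on the work surface. World frame = base frame: x ahead of the robot, y to its left, z up, the work surface at z = 0. Lengths are in m, angles in rad, forces in N, time in s.
With the tool pointing down it reaches from about 0.35 to 0.775 m from the base axis. Payload 7.3 kg.
Tool frame: the origin (TCP) lies at the very end of the fingers, on their centre line; the grasp point (between the pads) lies 19 mm behind it; z points along the fingers, y is the direction in which the jaws open and shut (so a half turn about z gives the same grasp; the last joint's range is limited). The gripper opens to 92 mm and grips with 3 to 60 N. Pads are 19 mm wide; open, the fingers measure 130 mm over their backs; the gripper's body (75 mm by 190 mm) begins 47 mm behind the grasp point.
Start: joints at [1.1, 0.342, 1.524, -0, 1.275, -0.146], TCP at [0.168, 0.498, 0.192] pointing down, gripper open.
Joint ranges: [-2.53, 2.53], [-0.77, 2.02], [0.04, 2.7], [-1, 4.14], [0.28, 2.66], [-3.11, 3.11]. Speed limits (rad/s): [2.57, 2.57, 3.14, 3.14, 3.14, 3.14].

INTERFACE

Orientations are given as [roll, pitch, yaw] about the fixed x, y, z axes, in that order (R = Rz(yaw) Ry(pitch) Rx(roll)).
In Python, from cell import observe, read_camera, camera_info, hand_in gives the robot as it stands.
- The arm moves only by the tool jog_arm, never from a script. Its argument "rows" is one flat list of numbers, 5 for each row, row after row: the finger opening in mm, from 0 to 91.8, then the shift along the tool's x, y, z in mm, then the turn about the tool's z in degrees. In form: [gripper, tx, ty, tz, roll, gripper, tx, ty, tz, roll, ...]. A call has 1 to 20 rows; each row shifts and turns the commanded pose from where the row before left it, along the tool's axes as they then stand; what a row does not reach is not made up. A row lasts 1/10 s, in which the tool goes at most 50 mm and 8.59 degrees, less where a joint would pass 70% of its speed; a pose out of reach is approached as far as the arm can. A call with a gripper value outside its range is refused whole. The fingers move at their own pace and stop on an object; "grip_force" is the grip in N (left out, the last holds). Time passes only in rows, so rows that do not move let the fingers close. It gives the time, the measured TCP pose, the force and the opening at its end, in the units of the state.
- observe(): the state, without advancing time (a new reading comes with each control period).
- read_camera(name): name is "scene" or "top"; returns (picture, depth): 384x512x3 uint8, red, green, blue; 384x512 float32, m along the optical axis (not along the pixel's ray), 0 where there is no reading.
- camera_info(name): a dict with "fx", "fy", "cx", "cy" (pixels), "distortion" ([k1, k2, p1, p2, k3] as OpenCV has them; the pictures are not rectified), "extrinsics" (4x4, takes a point from camera to world coordinates). Camera axes: x right, y up, looking along -z (the intrinsics and any distortion apply to the point x, -y, -z); pixel columns grow to the right and rows downward; lengths in m; the calibration is good to about 2 mm. A picture is of the moment at which its call begins. camera_info takes no time and is no camera call.
- hand_in(): hands the job in, once; it reports no verdict.
The state is a dict: "time": time; "qpos": joint angles; "qvel": joint speeds; "joint_efforts": joint torques, N m; "tool_pos": TCP position; "tool_rot": TCP orientation; "contact_force": force on the tool from outside, world axes, zero at the start; "torque": the same for the moment, N m; "opening": finger opening in m.
Only numpy, scipy, OpenCV 4.12 (cv2) and the standard library are available. Lean on these libraries where they do the work, as an engineer would, in place of code of your own. Each camera call takes 0.05 s, during which the arm holds its last target. There are 200 camera calls.

TASK

The waffle maker that has the plate set in front of it is done. Pull its red latch grip sideways to the left against the spring, lift the lid by that grip to about 35 degrees, and finish while still holding the lid still up there by the grip, so that the waffle can be taken out. Leave the other waffle maker shut and do not disturb the plate, mug, bottle or spatula.

Things in the scene. Friction and masses are not known exactly. Their poses are not given: they have to be found in the camera images.
- press_left: waffle maker on the robot's left (+y), fixed: black base 230 (x) x 200 (y) mm, steel lid, top z 92. Origin: under the base's centre, on the counter. x points from its front (latch side, facing the robot) to its back, y to its left, z up; yaw varies. In this frame (mm): lid front x -115; hinge line along y at x 115, z 60; steel keeper hook x -143 to -113, y -36 to -8, z up to 53.
- grip_left: red upright latch grip in front of that lid, by which the lid is pulled and lifted: 26 (x) x 14 (y) x 52 (z) mm; origin 6 mm above its centre. Shut, the origin is at x -150, y 0, z 107 mm in the waffle maker's frame; its axes tilt with the lid. Pinch it across its 14 mm (y) from above; it stands on a black carriage 26 mm wide, top 78 mm above the counter.
- latch_left (a joint): slide of the grip and its bolt along the waffle maker's +y (to the left seen from the robot), m: 0 latched, 0.018 end stop. The spring takes 4 N to start, 10.5 N at the end, and returns it when let go. With the lid down the bolt is under the keeper hook, and the lid cannot open, until the slide passes 0.012. Once the lid is above 0.1 rad it may spring back.
- lid_left (a joint): lid angle, rad: 0 shut, grows as the front edge rises about the hinge at the back, stop at 1.3. The lid (0.4 to 0.8 kg) falls shut when let go; 2 to 4 N at the grip lift it. The grip's origin moves on an arc about the hinge line, radius 269 mm, and leans back with the lid (it can turn between the finger pads).
- setting_left (a point): point on the counter at x -270 mm, y 0 in that waffle maker's frame, in front of it: the place setting, where either the plate or the mug stands, within 30 mm.
- press_right: waffle maker on the robot's right (-y), fixed: black base 230 (x) x 200 (y) mm, steel lid, top z 92. Origin: under the base's centre, on the counter. x points from its front (latch side, facing the robot) to its back, y to its left, z up; yaw varies. In this frame (mm): lid front x -115; hinge line along y at x 115, z 60; steel keeper hook x -143 to -113, y -36 to -8, z up to 53.
- grip_right: red upright latch grip in front of that lid, by which the lid is pulled and lifted: 26 (x) x 14 (y) x 52 (z) mm; origin 6 mm above its centre. Shut, the origin is at x -150, y 0, z 107 mm in the waffle maker's frame; its axes tilt with the lid. Pinch it across its 14 mm (y) from above; it stands on a black carriage 26 mm wide, top 78 mm above the counter.
- latch_right (a joint): slide of the grip and its bolt along the waffle maker's +y (to the left seen from the robot), m: 0 latched, 0.018 end stop. The spring takes 4 N to start, 10.5 N at the end, and returns it when let go. With the lid down the bolt is under the keeper hook, and the lid cannot open, until the slide passes 0.012. Once the lid is above 0.1 rad it may spring back.
- lid_right (a joint): lid angle, rad: 0 shut, grows as the front edge rises about the hinge at the back, stop at 1.3. The lid (0.4 to 0.8 kg) falls shut when let go; 2 to 4 N at the grip lift it. The grip's origin moves on an arc about the hinge line, radius 269 mm, and leans back with the lid (it can turn between the finger pads).
- setting_right (a point): point on the counter at x -270 mm, y 0 in that waffle maker's frame, in front of it: the place setting, where either the plate or the mug stands, within 30 mm.
- plate: blue dessert plate, 150 mm across, 18 mm high, standing in front of one of the two waffle makers. Origin: centre of its underside.
- mug: terracotta-brown mug, 76 mm across, 85 mm high, standing in front of the other waffle maker. Origin: centre of its underside.
- bottle: amber syrup bottle, 60 mm across, 170 mm high, standing on the counter left of the waffle makers. Origin: centre of its underside.
- spatula: spatula with a wooden handle, 280 mm long, lying on the counter right of the waffle makers. Origin: underside, near its middle.
Mind the look-alikes: they are no part of the job. There is more than one size of the plate; the job needs the largest.

How it is judged:
On the way:
1. the latch of the waffle maker with the plate is pulled clear of its keeper while the lid is still down (((horizontal distance between plate and setting_left below 0.1 m and value of joint latch_left above 0.0105 m and value of joint lid_left below 0.06 rad) or (horizontal distance between plate and setting_right below 0.1 m and value of joint latch_right above 0.0105 m and value of joint lid_right below 0.06 rad))), for 0.05 s.
At the end, for the whole second after the job is handed in: The lid with the plate before it stands still (under 0.08 rad/s) at 0.45 to 0.80 rad, the fingers on its red grip (over 2 N); the other waffle maker is shut (under 0.03 rad) and latched (under 3 mm); plate, mug, bottle and spatula are within 40 mm of where they were (((horizontal distance between plate and setting_left below 0.1 m and value of joint lid_left between 0.45 and 0.8 rad and velocity of joint lid_left between -0.08 and 0.08 rad/s and contact force between the fingers and grip_left above 2 N and value of joint lid_right below 0.03 rad and value of joint latch_right below 0.003 m) or (horizontal distance between plate and setting_right below 0.1 m and value of joint lid_right between 0.45 and 0.8 rad and velocity of joint lid_right between -0.08 and 0.08 rad/s and contact force between the fingers and grip_right above 2 N and value of joint lid_left below 0.03 rad and value of joint latch_left below 0.003 m)) and distance of each of plate, mug, bottle, spatula from where it was at the start of the episode below 0.04 m); the arm keeps its last pose, push and grip.
It fails at once if the lid of the waffle maker without the plate is opened ((horizontal distance between plate and setting_left below 0.1 m and value of joint lid_right above 0.06 rad) or (horizontal distance between plate and setting_right below 0.1 m and value of joint lid_left above 0.06 rad)).
It fails at once if plate, mug, bottle or spatula is pushed more than 40 mm away (distance of any of plate, mug, bottle, spatula from where it was at the start of the episode above 0.04 m).
It also fails if it takes over 35 s, if anything falls off the work surface, if the arm or the gripper's body presses on something with over 40 N, if the wrist force passes 120 N, or if a joint passes its speed limit or range.

## Working session

There is one attempt and no reset: what is moved stays moved. The work goes in short steps, Python scripts to look and compute and a tool call to move; the robot and the scene stay as the last step left them, time stands still between calls to the robot, and variables do not carry over. Pictures are saved under pics/ and viewed, about 8 in all and at most 12, crops included, and the job is handed in when it is done.

Besides the shell and the picture viewer there is one more tool, called after "Request:" as name(argument=value, ...), one argument or row to a line, values as JSON. jog_arm: Moves the arm, as the interface text tells. Its arguments: {"type":"object","properties":{"rows":{"type":"array","items":{"type":"number"}},"grip_force":{"type":"number"}},"required":["rows"]}

```bash
ls; mkdir -p pics
cat > h.py <<'E'
import numpy as np, cv2
from cell import observe, read_camera, camera_info, hand_in
def pts(name):
    im,d=read_camera(name); c=camera_info(name)
    K=np.array([[c["fx"],0,c["cx"]],[0,c["fy"],c["cy"]],[0,0,1.]])
    h,w=d.shape; u,v=np.meshgrid(np.arange(w),np.arange(h))
    p=cv2.undistortPoints(np.stack([u,v],-1).reshape(-1,1,2).astype(np.float64),K,np.array(c["distortion"],float)).reshape(h,w,2)
    P=np.stack([p[...,0]*d,-p[...,1]*d,-d],-1); E=np.array(c["extrinsics"])
    W=P@E[:3,:3].T+E[:3,3]; W[d==0]=np.nan
    return im,W
E
python3 - <<'E'
from h import *
for n in("scene","top"):
    im,W=pts(n); cv2.imwrite(f"pics/{n}0.png",im[...,::-1]); np.save(n+"0.npy",W)
    hsv=cv2.cvtColor(im,cv2.COLOR_RGB2HSV)
    m=(((hsv[...,0]<6)|(hsv[...,0]>174))&(hsv[...,1]>150)&(hsv[...,2]>80)).astype(np.uint8)
    k,l,s,c=cv2.connectedComponentsWithStats(m)
    for i in range(1,k):
        if s[i,4]>15:
            q=W[l==i]; print(n,c[i],s[i],np.nanmedian(q,0),np.nanmin(q,0),np.nanmax(q,0))
print(observe())
E
```

```text
pics
scene [92.11071429 25.86785714] [ 77  13  31  27 560] [-0.85285007  0.13415732  0.13169178] [-0.9703494   0.08891878  0.06654067] [-0.82352247  0.20140818  0.15756056]
scene [19.16593886 52.35371179] [  7  37  26  32 458] [-0.87584711 -0.26725511  0.14893261] [-0.95624012 -0.29999463  0.05933308] [-0.85383208 -0.21626968  0.19648006]
scene [ 7.62529274 94.6557377 ] [  0  76  21  36 427] [-0.45050354 -0.45772888  0.22973419] [-0.50729328 -0.48843525  0.14811563] [-0.43580811 -0.42286169  0.28775112]
scene [372.49411765 112.24705882] [365 107  14  11  85] [0.57734344 0.68124913 0.09046677] [0.5393992  0.66221531 0.07086142] [0.60076506 0.70284294 0.10742406]
scene [396.85185185 119.64197531] [391 114  11  12  81] [0.67714529 0.72719668 0.08446489] [0.64587178 0.70640607 0.0632254 ] [0.69959542 0.74901058 0.10457977]
scene [381.06451613 130.19354839] [375 126  12  10  62] [0.66204804 0.63256649 0.072033  ] [0.63251051 0.61306007 0.05633724] [0.6814918  0.65390204 0.09594786]
scene [274.46153846 145.30769231] [272 140   5  11  39] [0.43082724 0.20719094 0.1089669 ] [0.41613236 0.202
[... 977 characters left out ...]
75 ] [0.43438576 0.21706359 0.13085279]
{'time': 0.1, 'qpos': array([ 1.10000509e+00,  3.42654608e-01,  1.52493312e+00, -5.79995081e-06,
        1.27542115e+00, -1.45995957e-01]), 'qvel': array([ 0.00123709, -0.00069879, -0.00165435,  0.00179966, -0.001433  ,
        0.00112632]), 'joint_efforts': array([ 6.49052508e-04, -4.32003593e+01, -2.44692242e+01,  7.19549507e-02,
        5.25904913e-02, -3.07126118e-05]), 'tool_pos': array([0.16731917, 0.49717523, 0.19100964]), 'tool_rot': array([-3.14019068e+00, -2.00542471e-04,  2.81679893e+00]), 'contact_force': array([-0.65817119,  0.04081479,  0.1388147 ]), 'torque': array([ 0.02307413, -0.01138129,  0.0037261 ]), 'opening': 0.09206082994163746}
```

```bash
python3 -c "
import cv2
for n in('scene','top'): cv2.imwrite(f'pics/{n}0b.png',cv2.resize(cv2.imread(f'pics/{n}0.png'),(800,600),interpolation=3))"
```

```text
(no output)
```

View pics/top0b.png

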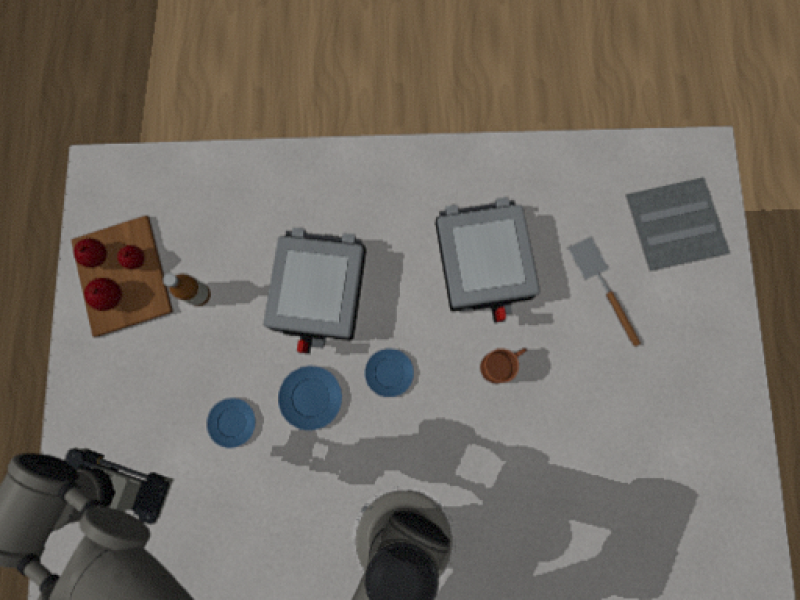

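View pics/scene0b.png

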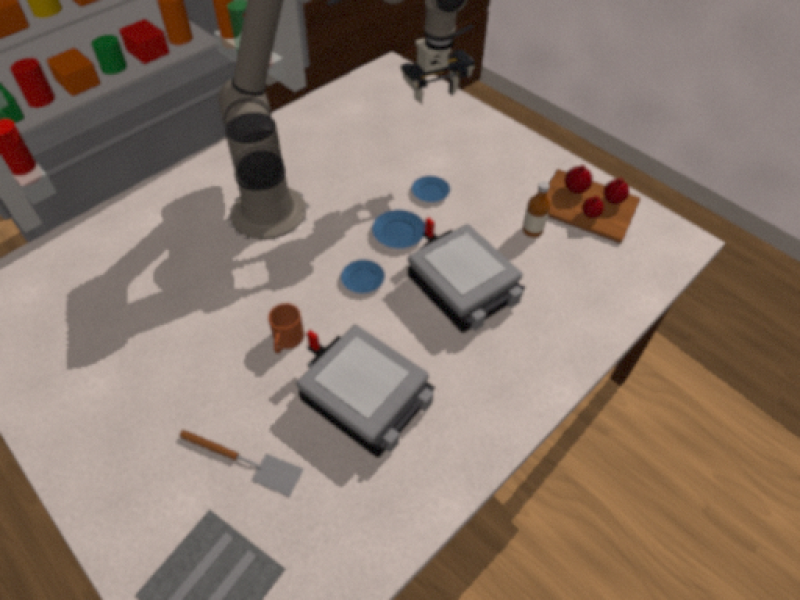

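The top view shows the largest blue plate at (310,397) in front of the left waffle maker (grip at 303,345). The mug (500,366) stands before the right one. The scene view agrees, so the left one is the target. Next I'll measure its yaw and grip.

Run:
```python
from h import *
for n in("top","scene"):
    W=np.load(n+"0.npy"); im=cv2.imread(f"pics/{n}0.png")
    m=(abs(W[...,2]-.088)<.012)&(abs(W[...,0]-.58)<.16)&(abs(W[...,1]-.19)<.13)&(im.max(2)-im.min(2)<45)
    k,l,s,c=cv2.connectedComponentsWithStats(m.astype(np.uint8)); i=1+np.argmax(s[1:,4])
    q=W[l==i]; r=cv2.minAreaRect((q[:,:2]*1000).astype(np.float32)); print(n,len(q),r,np.median(q[:,2]))
    b=W[(im[...,0]>im[...,2]+40)&(W[...,2]<.03)&(abs(W[...,0]-.3)<.15)]
    print(b.min(0),b.max(0))
```

```text
top 3356 ((548.1810913085938, 193.80810546875), (201.49081420898438, 254.09796142578125), 81.83599090576172) 0.09420403305227443
[ 0.20917326 -0.02707032 -0.00303464] [0.42232371 0.44705189 0.0246209 ]
scene 2300 ((548.830810546875, 194.0738525390625), (203.13282775878906, 257.2105407714844), 81.77433013916016) 0.09273069674042889
[ 0.20730366 -0.02537779 -0.00368802] [0.41841864 0.44560613 0.02586899]
```

Request:
jog_arm(
  rows=[60,-10,-8,0,-5.2,60,-25,-20,0,-5.2,60,-33,-27,0,0,60,-33,-27,0,0,60,-33,-27,0,0,60,-33,-27,0,0,60,-33,-27,0,0,60,-33,-27,0,0,60,-33,-27,0,0,60,-23,-20,0,0,60,-10,-10,0,0,60,0,0,0,0],
  grip_force=35,
)

```text
time: 1.3
tool_pos: [0.4246, 0.206, 0.1912]
tool_rot: [-3.141, -0.001, 2.996]
contact_force: [0.1, -0.4, 0.3]
opening: 0.0601
```

Run:
```python
from h import *
o=observe(); print(o["time"],o["tool_pos"],o["tool_rot"],o["contact_force"],o["opening"])
for n in("scene","top"):
    im,W=pts(n)
    hsv=cv2.cvtColor(im,cv2.COLOR_RGB2HSV)
    m=(((hsv[...,0]<6)|(hsv[...,0]>174))&(hsv[...,1]>130)&(hsv[...,2]>60))&(abs(W[...,0]-.43)<.04)&(abs(W[...,1]-.21)<.04)
    q=W[m]; print(n,len(q), len(q) and (np.median(q,0),q.min(0),q.max(0)))
    if n=="scene": cv2.imwrite("pics/s1.png",cv2.resize(im[90:210,210:370,::-1],(800,600),interpolation=cv2.INTER_CUBIC))
```

```text
1.3 [0.42462536 0.20603694 0.19123537] [-3.14129854e+00 -7.37087277e-04  2.99566357e+00] [ 0.09338681 -0.41356587  0.28017142] 0.06005994368751419
scene 50 (array([0.42998962, 0.20710388, 0.1077856 ]), array([0.41461443, 0.20209105, 0.07332745]), array([0.44154241, 0.21625356, 0.1289316 ]))
top 0 0
```

View pics/s1.png

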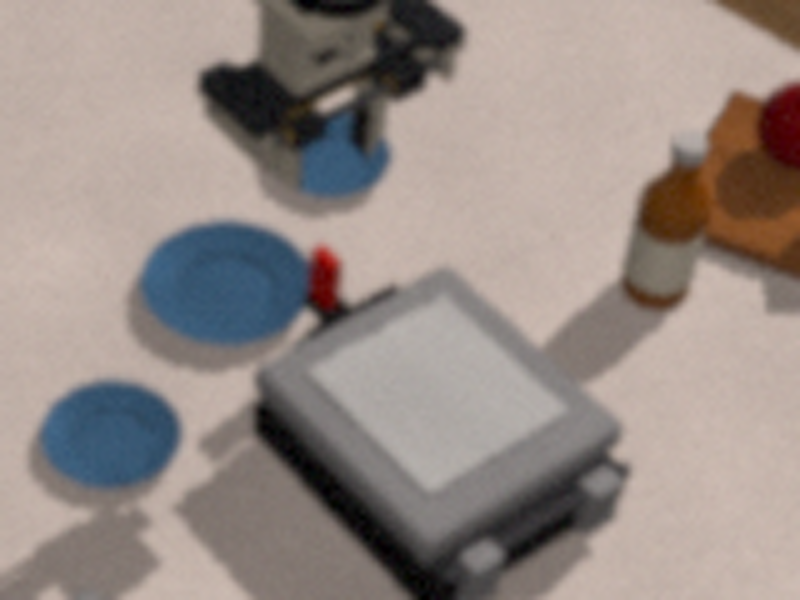

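The open fingers hang above the red grip (crop pixel 323,280), whose centre is about (0.428, 0.210). I'll correct by a few mm, descend and close.

Request:
jog_arm(
  rows=[60,-3,4,8,0,60,0,0,20,0,60,0,0,20,0,60,0,0,20,0,60,0,0,17,0,60,0,0,11,0,60,0,0,6,0,60,0,0,0,0,5,0,0,0,0,5,0,0,0,0,5,0,0,0,0,5,0,0,0,0,5,0,0,0,0,5,0,0,0,0],
  grip_force=35,
)

```text
time: 2.8
tool_pos: [0.4279, 0.2108, 0.0898]
tool_rot: [3.141, 0.0, 2.998]
contact_force: [0.6, 7.0, 0.3]
opening: 0.0167
```

Request:
jog_arm(
  rows=[5,0,0,0,0,5,0,0,0,0,5,0,0,0,0],
)

```text
time: 3.1
tool_pos: [0.4281, 0.2122, 0.0899]
tool_rot: [3.138, 0.001, 2.998]
contact_force: [0.8, 7.2, -0.3]
opening: 0.0124
```

Request:
jog_arm(
  rows=[5,0,2,0,0,5,0,2,0,0,5,0,2,0,0,5,0,2,0,0,5,0,2,0,0,5,0,2,0,0,5,0,0,0,0],
)

```text
time: 3.8
tool_pos: [0.4294, 0.2216, 0.0898]
tool_rot: [-3.14, -0.0, 2.999]
contact_force: [-1.1, -6.9, 4.4]
opening: 0.0122
```

Request:
jog_arm(
  rows=[5,0,2,0,0,5,0,2,0,0,5,0,2,0,0,5,0,2,0,0,5,0,0,0,0,5,0,0,0,0],
)

```text
time: 4.4
tool_pos: [0.4304, 0.2287, 0.0897]
tool_rot: [-3.139, -0.0, 2.999]
contact_force: [-1.0, -8.9, 5.3]
opening: 0.0122
```

Request:
jog_arm(
  rows=[5,0,2,0,0,5,0,1,0,0,5,0,0,0,0,5,0,0,0,0],
)

```text
time: 4.8
tool_pos: [0.4308, 0.2315, 0.0897]
tool_rot: [-3.138, -0.0, 2.999]
contact_force: [-0.8, -10.4, 7.0]
opening: 0.0127
```

Request:
jog_arm(
  rows=[5,-1,0,-5,0,5,-1,0,-6,0,5,-1.5,0,-6,0,5,-1.7,0,-6,0,5,0,0,0,0],
)

```text
time: 5.3
tool_pos: [0.4366, 0.2303, 0.1122]
tool_rot: [-3.137, 0.0, 2.998]
contact_force: [3.3, -11.0, -4.4]
opening: 0.0121
```

Request:
jog_arm(
  rows=[5,-3.5,0,-11.2,0,5,-3.6,0,-11.2,0,5,-4.5,0,-10.8,0,5,-4.5,0,-10.8,0,5,-5.4,0,-10.4,0,5,-5.5,0,-10.4,0,5,0,0,0,0],
)

```text
time: 6.0
tool_pos: [0.4666, 0.2258, 0.1773]
tool_rot: [-3.138, 0.006, 2.997]
contact_force: [11.5, -12.2, -12.4]
opening: 0.0092
```

Run:
```python
from h import *
im,W=pts("scene"); print(observe()["contact_force"])
cv2.imwrite("pics/s2.png",cv2.resize(im[80:230,200:400,::-1],(800,600),interpolation=cv2.INTER_CUBIC))
```

```text
[ 11.99621607 -13.0353056  -12.51064609]
```

View pics/s2.png

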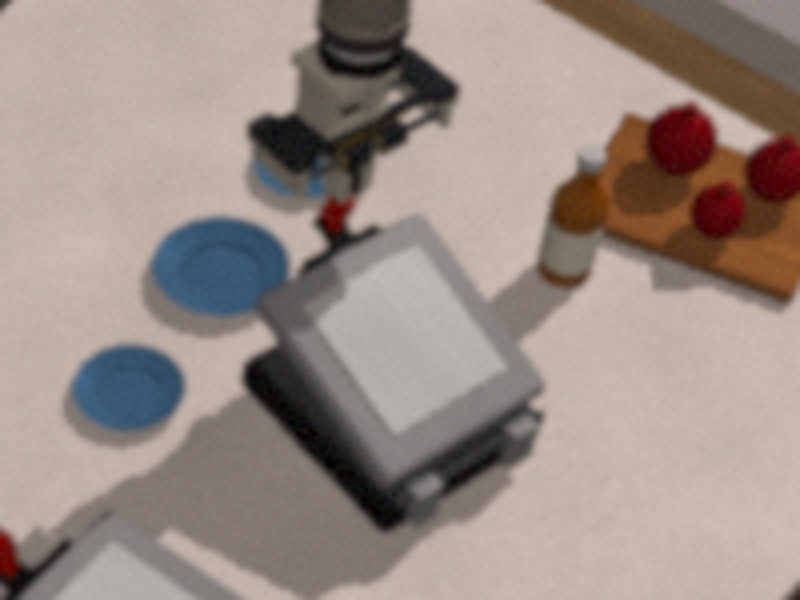

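```bash
cat > lid.py <<'E'
from h import *
def lid():
    for n in("scene","top"):
        im,W=pts(n); s=im.astype(int).max(2)-im.min(2)
        a=np.deg2rad(-8.2); ux=np.array([np.cos(a),np.sin(a)]); uy=np.array([-ux[1],ux[0]])
        D=W[...,:2]-np.array([.5763,.1885]); X=D@ux; Y=D@uy; Z=W[...,2]
        m=(abs(Y)<.07)&(X>-.06)&(X<.08)&(Z>.085)&(Z<.26)&(s<30)&(im.max(2)>150)
        if m.sum()>50:
            p=np.polyfit(X[m],Z[m],1); r=Z[m]-np.polyval(p,X[m]); g=m.copy(); g[m]=abs(r)<.006
            p=np.polyfit(X[g],Z[g],1); print(n,g.sum(),"lid rad",-np.arctan(p[0]))
        h=cv2.cvtColor(im,cv2.COLOR_RGB2HSV)
        r=((h[...,0]<8)|(h[...,0]>172))&(h[...,1]>120)&(h[...,2]>50)&(abs(X+.12)<.07)&(abs(Y)<.06)&(Z>.05)
        if r.sum(): print(n,"red",r.sum(),[np.percentile(v[r],[5,50,95]).round(4) for v in(X,Y,Z)])
    o=observe(); d=o["tool_pos"][:2]-np.array([.5763,.1885]); print("tcp",d@ux,d@uy,o["tool_pos"][2],o["contact_force"],o["opening"],o["time"])
    return im
E
python3 -c "from lid import *; lid()"
```

```text
scene 1120 lid rad 0.3431568594680708
scene red 44 [array([-0.135 , -0.12  , -0.1067]), array([0.0117, 0.0143, 0.0193]), array([0.1645, 0.1856, 0.2064])]
tcp -0.11495591172616476 0.02091932925421625 0.176002790681906 [ 12.06062164 -12.53069686 -12.51224554] 0.009202184851159033 6.15
```

Request:
jog_arm(
  rows=[5,-1.5,-2,0.7,0,5,-1.5,-2,0.8,0,5,-1,-2,0.5,0,5,0,0,0,0,5,0,0,0,0],
)

```text
time: 6.65
tool_pos: [0.4651, 0.2201, 0.174]
tool_rot: [-3.137, -0.003, 2.998]
contact_force: [0.1, -8.9, -3.1]
opening: 0.0099
```

Request:
jog_arm(
  rows=[5,-4.2,-1,-6.5,0,5,-4.3,-1,-6.5,0,5,-4.5,-1,-6.3,0,5,-4.8,-1,-6.2,0,5,-5,-1,-6.1,0,5,-5.1,-1,-6,0,5,0,0,0,0,5,0,0,0,0],
)

```text
time: 7.45
tool_pos: [0.4926, 0.2106, 0.2116]
tool_rot: [-3.138, -0.002, 2.998]
contact_force: [1.9, -6.0, -6.5]
opening: 0.0089
```

Run:
```python
from lid import *
lid(); im=read_camera("scene")[0]
cv2.imwrite("pics/s3.png",cv2.resize(im[80:200,210:370,::-1],(800,600),interpolation=cv2.INTER_CUBIC))
```

```text
scene 1127 lid rad 0.4993529171350487
scene red 43 [array([-0.1143, -0.1009, -0.0814]), array([0.0001, 0.0034, 0.0056]), array([0.1995, 0.2193, 0.2424])]
tcp -0.08610602407174973 0.009859563442437774 0.21149789914927236 [ 1.78892079 -6.58053299 -5.67289601] 0.008765383849710902 7.55
```

View pics/s3.png

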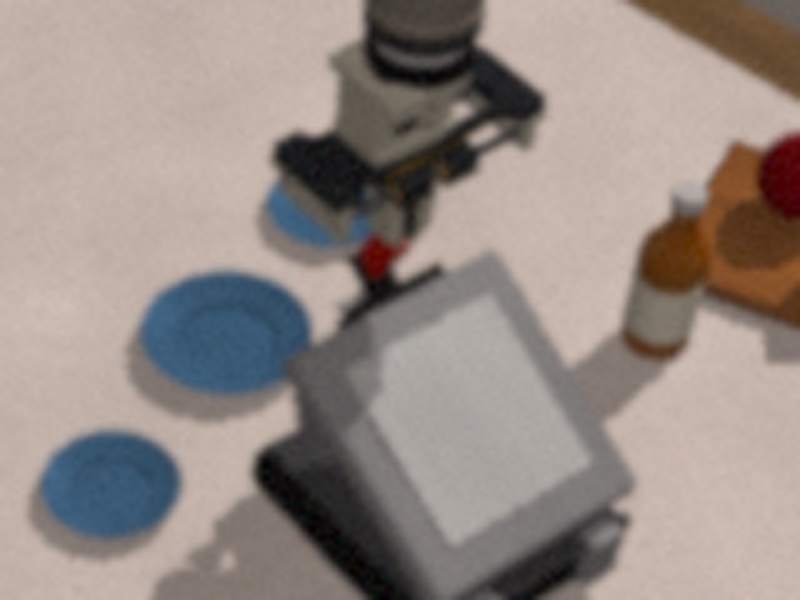

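Lid at 0.50 rad, with the grip (crop pixel 378,258) still between the fingers; the plate and bottle haven't moved. One more small lift towards 0.61.

Request:
jog_arm(
  rows=[5,0,0,0,0,5,-4,0,-5.5,0,5,-4.5,0,-5.5,0,5,-4.5,0,-5.5,0,5,-4.5,0,-5,0,5,0,0,0,0,5,0,0,0,0,5,0,0,0,0],
  grip_force=45,
)

```text
time: 8.4
tool_pos: [0.5096, 0.2102, 0.2344]
tool_rot: [3.141, -0.0, 2.999]
contact_force: [-0.7, 0.4, -0.5]
opening: 0.005
```

Run:
```python
from lid import *
lid(); 
for i in range(6): read_camera("top")
im=lid()
```

```text
scene 922 lid rad 0.09422966527921074
scene red 54 [array([-0.1529, -0.1411, -0.1326]), array([-0.0061, -0.0028,  0.0041]), array([0.1035, 0.1326, 0.1532])]
top 118 lid rad 0.0962208710204046
tcp -0.06904801345746939 0.011938917950363082 0.23448856009302255 [-0.2575124  -0.41331958 -0.20234657] 0.004824878885645197 8.5
scene 917 lid rad 0.09260783442742494
scene red 54 [array([-0.1549, -0.142 , -0.1331]), array([-0.0055, -0.0022,  0.0049]), array([0.1045, 0.1336, 0.1523])]
top 126 lid rad 0.09926320933238462
tcp -0.0686881005165601 0.011709117077488208 0.234546617545291 [-0.72317727  0.13819784  0.81342439] 0.005297457852610718 8.9
```

The grip slid out of the pads. The lid fell back and rests at 0.095 rad on the keeper, and nothing else looks touched. Before regrasping deeper and harder I'll check the hinge geometry.

Run:
```python
from lid import *
a=np.deg2rad(-8.2); ux=np.array([np.cos(a),np.sin(a)]); uy=np.array([-ux[1],ux[0]])
for n in("scene","top"):
    W=np.load(n+"0.npy"); D=W[...,:2]-np.array([.5763,.1885]); X=D@ux;Y=D@uy;Z=W[...,2]
    for lo,hi in((-.08,-.035),(.035,.08),(-.03,.03)):
        m=(Y>lo)&(Y<hi)&(abs(X)<.2)&(Z>.082)&(Z<.104); print(n,lo,"X",np.percentile(X[m],[0.5,99.5]).round(4))
    m=(abs(X)<.08)&(abs(Y)<.2)&(Z>.082)&(Z<.104); print("Y",np.percentile(Y[m],[.5,99.5]).round(4))
im=read_camera("scene")[0]
cv2.imwrite("pics/s4.png",cv2.resize(im[80:200,210:370,::-1],(800,600),interpolation=cv2.INTER_CUBIC))
```

```text
scene -0.08 X [-0.1112  0.0983]
scene 0.035 X [-0.1185  0.0967]
scene -0.03 X [-0.1526  0.0987]
Y [-0.0982  0.0977]
top -0.08 X [-0.116   0.0945]
top 0.035 X [-0.1234  0.0953]
top -0.03 X [-0.155   0.0955]
Y [-0.0983  0.0986]
```

View pics/s4.png

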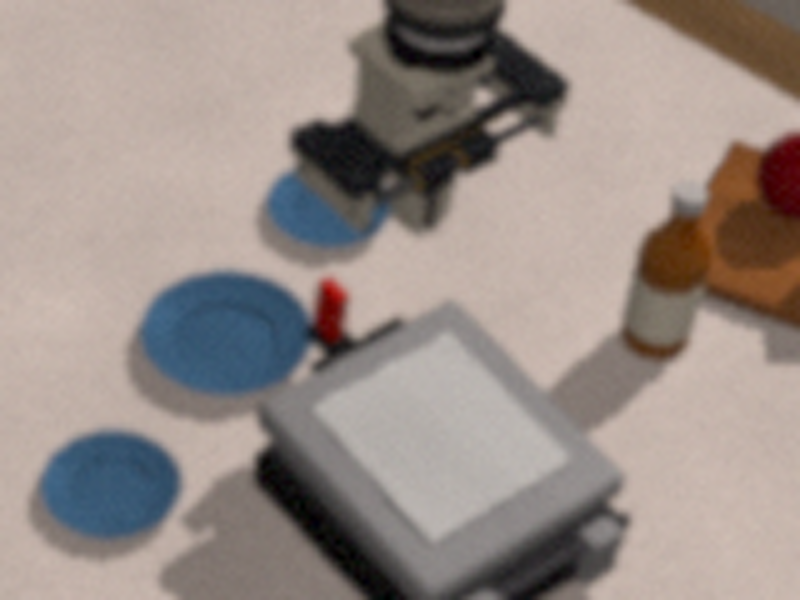

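Request:
jog_arm(
  rows=[60,8,0,0,0,60,20,-3,0,0,60,24,-4,0,0,60,16,-2.7,0,0,60,8,0,10,0,60,0,0,25,0,60,0,0,25,0,60,0,0,25,0,60,0,0,20,0,60,0,0,14,0,60,0,0,7.5,0,60,0,0,0,0,60,0,0,0,0],
  grip_force=30,
)

```text
time: 10.25
tool_pos: [0.4337, 0.2113, 0.1087]
tool_rot: [3.141, 0.001, 2.998]
contact_force: [-0.6, -0.3, -0.3]
opening: 0.0599
```

Run:
```python
from lid import *
lid(); im=read_camera("scene")[0]
cv2.imwrite("pics/s5.png",cv2.resize(im[100:190,220:340,::-1],(800,600),interpolation=cv2.INTER_CUBIC))
```

```text
scene 932 lid rad 0.09371609193410747
scene red 54 [array([-0.1565, -0.143 , -0.1302]), array([-0.0056, -0.0025,  0.0029]), array([0.1049, 0.1337, 0.1543])]
tcp -0.1441610922796406 0.0023189428365209042 0.10889861018452526 [ 0.20682007 -0.3240243  -0.70947866] 0.06010793909222121 10.35
```

View pics/s5.png

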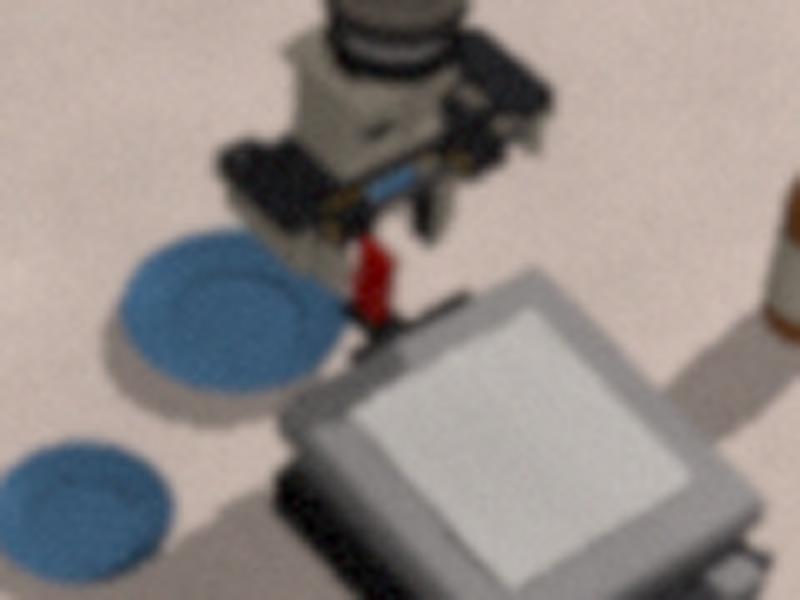

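Run:
```python
from lid import *
im,W=pts("scene")
a=np.deg2rad(-8.2); ux=np.array([np.cos(a),np.sin(a)]); uy=np.array([-ux[1],ux[0]])
D=W[...,:2]-np.array([.5763,.1885]); X=D@ux;Y=D@uy;Z=W[...,2]
o=observe()
m=(abs(X+.144)<.03)&(Z>.06)&(Z<.17)
for lo,hi in((-.09,-.012),(.012,.09)):
    g=m&(Y>lo)&(Y<hi)
    for z in np.arange(.06,.17,.01):
        q=g&(abs(Z-z)<.005)
        if q.sum(): print(lo,round(z,3),q.sum(),X[q].min().round(3),X[q].max().round(3),Y[q].min().round(3),Y[q].max().round(3))
```

```text
-0.09 0.1 5 -0.131 -0.118 -0.032 -0.012
-0.09 0.11 6 -0.122 -0.116 -0.034 -0.013
-0.09 0.15 4 -0.136 -0.132 -0.034 -0.027
-0.09 0.16 10 -0.146 -0.131 -0.044 -0.027
-0.09 0.17 5 -0.144 -0.13 -0.045 -0.032
0.012 0.1 10 -0.14 -0.117 0.012 0.058
0.012 0.11 10 -0.123 -0.115 0.014 0.051
0.012 0.14 3 -0.141 -0.133 0.033 0.037
0.012 0.15 6 -0.146 -0.13 0.031 0.047
0.012 0.16 13 -0.152 -0.129 0.03 0.05
0.012 0.17 9 -0.146 -0.132 0.032 0.045
```

Measured from depth, the open fingertips are at about z 0.142, although the TCP reads 0.109. The first grasp was therefore shallow. I'll narrow the fingers and re-measure before going deeper.

Request:
jog_arm(
  rows=[26,0,0,0,0,26,0,0,0,0,26,0,0,0,0,26,0,0,0,0],
)

```text
time: 10.85
tool_pos: [0.4334, 0.2111, 0.108]
tool_rot: [3.142, -0.0, 2.998]
contact_force: [0.4, 0.5, 0.5]
opening: 0.0322
```

```bash
cat > tips.py <<'E'
from lid import *
im=lid(); im,W=pts("scene")
a=np.deg2rad(-8.2); ux=np.array([np.cos(a),np.sin(a)]); uy=np.array([-ux[1],ux[0]])
D=W[...,:2]-np.array([.5763,.1885]); X=D@ux;Y=D@uy;Z=W[...,2]
m=(X>-.17)&(X<-.128)&(Z>.06)&(Z<.2)
for lo,hi in((-.06,-.008),(.008,.06)):
    g=m&(Y>lo)&(Y<hi)
    for z in np.arange(.08,.18,.01):
        q=g&(abs(Z-z)<.005)
        if q.sum(): print(lo,round(z,3),q.sum(),np.median(X[q]).round(3),Y[q].min().round(3),Y[q].max().round(3))
cv2.imwrite("pics/s6.png",cv2.resize(im[100:190,220:340,::-1],(800,600),interpolation=cv2.INTER_CUBIC))
E
python3 tips.py
```

```text
scene 910 lid rad 0.09955811377433584
scene red 45 [array([-0.1518, -0.1387, -0.1317]), array([-0.0146, -0.0027,  0.0027]), array([0.1045, 0.1291, 0.1653])]
tcp -0.14463851383955184 0.0019989185194940985 0.10802500272510264 [0.35818877 0.16049347 0.16685507] 0.02743773538122424 10.95
-0.06 0.09 1 -0.133 -0.01 -0.01
-0.06 0.1 6 -0.141 -0.012 -0.008
-0.06 0.11 2 -0.14 -0.012 -0.008
-0.06 0.15 4 -0.134 -0.024 -0.012
-0.06 0.16 13 -0.134 -0.03 -0.014
-0.06 0.17 11 -0.135 -0.031 -0.013
0.008 0.1 3 -0.136 0.012 0.014
0.008 0.12 1 -0.135 0.01 0.01
0.008 0.14 4 -0.141 0.014 0.017
0.008 0.15 11 -0.143 0.01 0.027
0.008 0.16 11 -0.133 0.015 0.03
0.008 0.17 8 -0.134 0.015 0.029
```

View pics/s6.png

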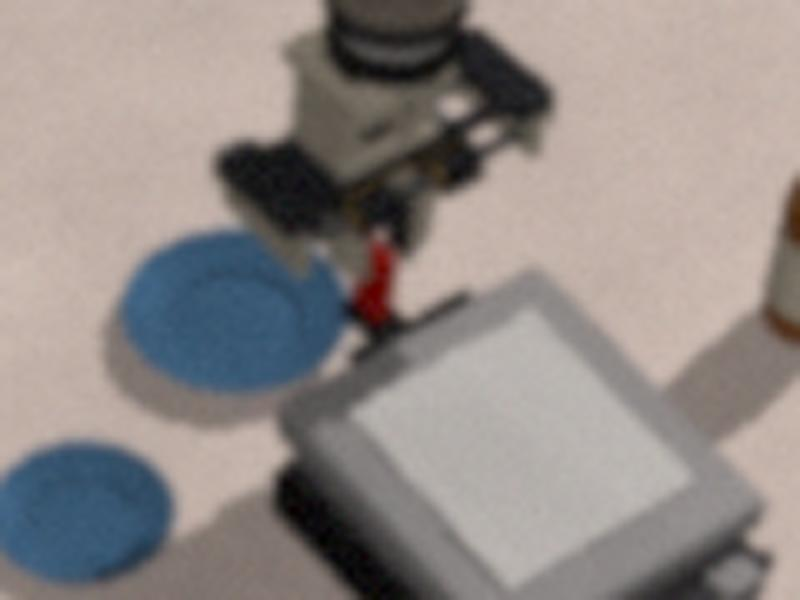

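The tips really are about 30 mm above the reported TCP (tips near crop pixel 355,275, halfway up the grip). I'll go about 25 mm deeper while watching the force.

Request:
jog_arm(
  rows=[32,0,0,4,0,32,0,0,6,0,32,0,0,6,0,32,0,0,5,0,32,0,0,3,0,32,0,0,0,0],
)

```text
time: 11.6
tool_pos: [0.4331, 0.211, 0.0834]
tool_rot: [-3.141, -0.001, 2.998]
contact_force: [-0.5, 0.0, -0.6]
opening: 0.0325
```

```bash
python3 tips.py
```

```text
scene 921 lid rad 0.09411443855860853
scene red 42 [array([-0.1442, -0.1345, -0.1075]), array([-0.0361, -0.0033,  0.0041]), array([0.1073, 0.1393, 0.1949])]
tcp -0.14459408207725674 0.0020161104097520615 0.08398878375704748 [-0.34575565  0.21939231 -0.07448235] 0.031776098651513596 11.7
-0.06 0.09 1 -0.135 -0.008 -0.008
-0.06 0.1 6 -0.145 -0.01 -0.008
-0.06 0.12 1 -0.134 -0.016 -0.016
-0.06 0.13 4 -0.132 -0.028 -0.019
-0.06 0.14 9 -0.136 -0.031 -0.017
-0.06 0.15 12 -0.134 -0.034 -0.017
-0.06 0.16 7 -0.134 -0.034 -0.025
0.008 0.1 4 -0.135 0.01 0.016
0.008 0.12 2 -0.135 0.017 0.018
0.008 0.13 11 -0.135 0.009 0.035
0.008 0.14 10 -0.134 0.016 0.033
0.008 0.15 10 -0.134 0.017 0.037
0.008 0.16 9 -0.134 0.016 0.038
0.008 0.17 8 -0.141 0.019 0.028
```

View pics/s6.png

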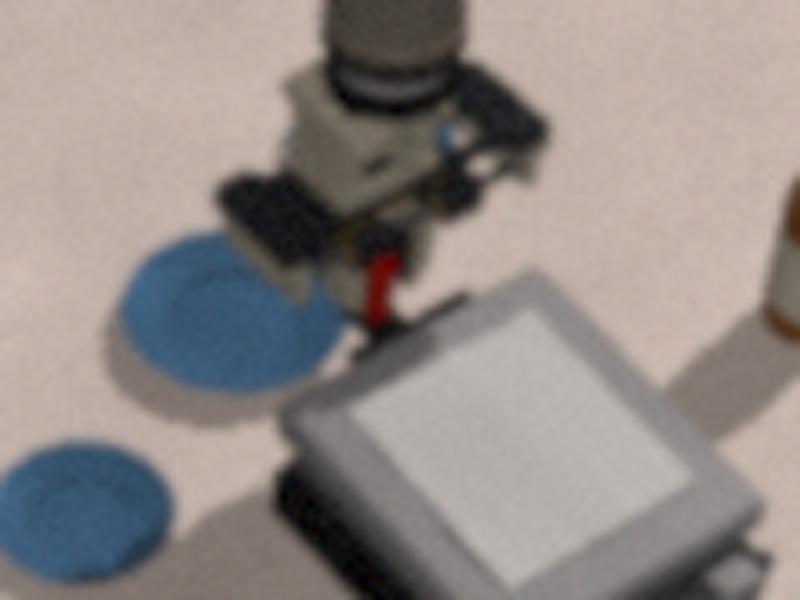

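Tips are now at about z 0.12 around the middle of the grip (380,290), with no contact force. 3 mm deeper, then close.

Request:
jog_arm(
  rows=[32,0,0,3,0,5,0,0,0,0,5,0,0,0,0,5,0,0,0,0,5,0,0,0,0,5,0,0,0,0,5,0,0,0,0],
  grip_force=40,
)

```text
time: 12.45
tool_pos: [0.4336, 0.212, 0.0812]
tool_rot: [3.14, 0.0, 2.998]
contact_force: [-0.0, 5.7, -1.8]
opening: 0.0138
```

Opening 13.8 mm: a proper full-width grip this time. Lifting in stages.

Request:
jog_arm(
  rows=[5,-1.5,0,-5,0,5,-2.8,0,-8,0,5,-3.3,0,-9.3,0,5,-4.3,0,-10,0,5,-5.3,0,-11.5,0,5,0,0,0,0],
)

```text
time: 13.05
tool_pos: [0.45, 0.2096, 0.1254]
tool_rot: [3.14, -0.002, 2.998]
contact_force: [-1.5, 5.6, -3.0]
opening: 0.0143
```

```bash
python3 -c "from lid import *; lid()"
```

```text
scene 1095 lid rad 0.2682670947027038
scene red 24 [array([-0.129 , -0.1166, -0.0914]), array([-0.0257, -0.0018,  0.0046]), array([0.1435, 0.1838, 0.235 ])]
tcp -0.12830690633519537 0.002840249004923008 0.12460718717712432 [-1.09501805  5.9180687  -2.25051005] 0.013524269104864211 13.15
```

Lid at 0.268 rad, forces small and the opening steady. Continuing.

Request:
jog_arm(
  rows=[5,-5.7,0,-10.4,0,5,-5.8,0,-10.3,0,5,-6.6,0,-9.8,0,5,-6.6,0,-9.8,0,5,-5,0,-6.2,0,5,-5,0,-6.1,0,5,0,0,0,0],
)

```text
time: 13.85
tool_pos: [0.4834, 0.2047, 0.1774]
tool_rot: [3.14, -0.004, 2.998]
contact_force: [-4.2, 5.9, -1.4]
opening: 0.0136
```

```bash
python3 -c "from lid import *; lid()"
```

```text
scene 1134 lid rad 0.5012970990943797
scene red 14 [array([-0.0853, -0.0796, -0.0553]), array([-0.0261, -0.002 ,  0.0055]), array([0.2368, 0.245 , 0.2874])]
tcp -0.09453707303300982 0.002769550552171559 0.17686458613833322 [-3.5671693   5.9408531  -1.26091864] 0.013873817431344143 13.95
```

Request:
jog_arm(
  rows=[5,-3.5,0,-5,0,5,-4,0,-5,0,5,-4.5,0,-5,0,5,-4,0,-4.5,0,5,0,0,0,0,5,0,0,0,0,5,0,0,0,0],
)

```text
time: 14.65
tool_pos: [0.4995, 0.2023, 0.196]
tool_rot: [3.141, -0.003, 2.998]
contact_force: [-1.3, 5.3, -3.6]
opening: 0.0138
```

Run:
```python
from lid import *
lid()
for i in range(14): read_camera("scene")
lid(); im=read_camera("scene")[0]
cv2.imwrite("pics/s7.png",cv2.resize(im[70:310,80:400,::-1],(800,600),interpolation=cv2.INTER_CUBIC))
```

```text
scene 1050 lid rad 0.5845041226820478
scene red 12 [array([-0.0702, -0.0648, -0.0609]), array([-0.0061, -0.0007,  0.0052]), array([0.2516, 0.2612, 0.2655])]
tcp -0.07799273956337426 0.0027263157459033118 0.1960464673041401 [-1.57848558  6.04303983 -3.94063126] 0.013950717059698156 14.75
scene 1061 lid rad 0.588603237866345
scene red 12 [array([-0.0704, -0.0674, -0.0602]), array([-0.0032, -0.0017,  0.0068]), array([0.2539, 0.2606, 0.2632])]
tcp -0.07799519817873596 0.002724539935237714 0.19604777937843745 [-0.84962283  5.25297838 -3.40256549] 0.013822052549275333 15.55
```

View pics/s7.png

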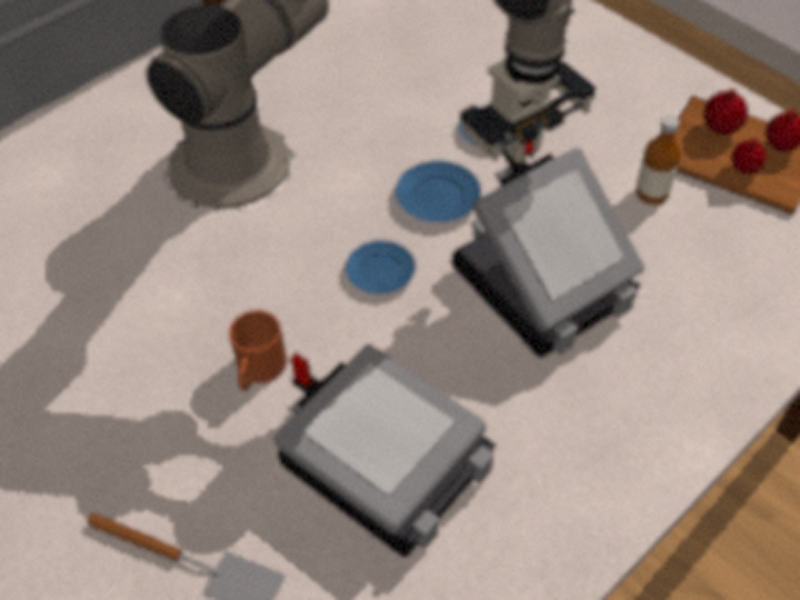

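The left lid is open at 0.587 rad and steady, with the grip at (527,147) between the fingers. The right maker is shut, and the plate, mug, bottle and spatula are in place. Handing in.

```bash
python3 -c "from cell import hand_in; print(hand_in())"
```

```text
the job is handed in; nothing more can be done
None
```

I opened the left waffle maker, the one with the largest plate in front of it, and handed the job in with the gripper still holding its lid by the red grip. `hand_in` gave no verdict, so the checks below are my own readings.

**How it went:**
- **Latch:** I pulled the grip left until the side force reached 10.4 N, which means a slide of about 17–18 mm with the lid still down. The lid then opened freely.
- **First lift failed:** the grip slipped out of the fingers just above 0.50 rad. The lid fell and came to rest at about 0.095 rad, apparently on the keeper hook.
- **Cause:** depth readings put the fingertips about 30 mm above the reported tool position, so the first grasp only held the top of the grip. I did not find out why the two disagree.
- **Second lift:** I regrasped about 27 mm deeper than the approach height for the regrasp, and lifted again without slipping.

**Last checks, about 15.6 s on the clock:**
- **Lid:** it measured 0.585 and then 0.589 rad, 0.8 s apart, so about 34 degrees and still.
- **Grip:** the fingers were 13.8 mm apart on the 14 mm grip, with a grip force of 40 N set. I did not measure the finger contact force directly.
- **Everything else:** in the final picture the right waffle maker is shut and the plate, mug, bottle and spatula look unmoved. I judged this by eye, not by measuring.

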